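Tip the drained parts tray over and push it against the stop

TASK

The steel parts tray has been left standing on its side to drain on the rubber mat. Tip it over with a gentle push so that it lies flat on the mat, open side up, then push it along the mat until its long wall sits flush against the steel stop strip, with the whole tray between the strip's ends. Only push it with the fingers, lightly: do not pinch, lift or carry it, and leave everything else on the bench where it is.

Things in the scene. Friction and masses are not known exactly. Their poses are not given: they have to be found in the camera images.
- station: fixed black rubber mat, 300 mm (x) by 380 mm (y), 4 mm thick, with a steel stop strip along its far (+x) edge. Origin: centre of the mat's underside, on the bench, z up. Strip: 280 mm long, centred at y = 0, 28 mm high above the bench, 15 mm thick; its near face, which the tray must meet, is the plane x = +135 mm of this frame. It is rigid: meet it slowly (20 mm/s); 38 N is a shove.
- tray: steel tray, 150 x 110 mm, 35 mm deep, walls 3 mm, 0.25 kg, standing on a long side wall on the mat, open side to the robot. Origin: centre under that wall. Axes as it stands: z up (110 mm), y along the 150 mm, x from the open side (-17.5 mm) to its bottom (+17.5 mm), within 0.25 rad of the station's x. Pushed in +x near its top it leans 10 to 15 degrees, then falls open side up.
- tray_mid (a point): middle of the tray: (0, 0, 55 mm) in the tray's frame; 59 mm above the bench as it stands, 21.5 mm when it lies flat. Lying open side up, the tray's x axis points down, its z axis toward the strip, its rim is 39 mm above the bench, and it slides when pushed low
- tray_corner_l (a point): left (+y) end of the tray's leading long wall: (0, +75, 110 mm) in the tray's frame, on the outside of the wall that is uppermost as the tray stands and that meets the strip in the end
- tray_corner_r (a point): right (-y) end of the same wall: (0, -75, 110 mm) in the tray's frame
- tin: open steel cup, 56 mm across the rim, 45 mm tall, standing on the mat beside the tray; origin at centre of underside; to be left alone
- cap_nut: stepped brass nut, 28 mm across, 45 mm tall, standing on the mat beside the tray; origin at centre of underside; to be left alone
- injector: injector body of steel, standing upright on the bench beside the mat, 42 mm across its base, 140 mm tall; origin at centre of underside; to be left alone
- jar: closed jar, 56 mm across, 75 mm tall, on the bench beside the mat; origin at centre of underside; to be left alone
- wrench: steel wrench, 170 mm long, lying flat on the bench to the right of the mat; origin near its middle, on its underside; to be left alone
- dish: small shallow steel dish, 110 x 80 x 22 mm, already lying flat on the bench left of the mat; NOT the tray of the task; origin at centre of underside; to be left alone
- cleaner_bottle: white plastic bottle, 60 mm across, 180 mm tall, standing on the bench beside the mat; origin at centre of underside; to be left alone
There are look-alikes about, which are no part of the job. Leave any blue or orange look-alike of the tray alone.

How it is judged:
On the way, in this order (a step that is already met when the one before it is completed fails the run):
1. the tray has been tipped over and lies flat, open side up (angle between tray's own x axis and vertical above 3.05 rad and height (world z) of tray_mid below 0.027 m), for 0.2 s.
2. the tray has been pushed flush against the stop strip (all of step 1 and x of each of tray_corner_l, tray_corner_r in the frame of station above 0.131 m and y of tray_corner_l in the frame of station below 0.142 m and y of tray_corner_r in the frame of station above -0.142 m), for 0.2 s.
At the end, for the whole second after the job is handed in: The tray lies flat on the mat, open side up (within about 5 degrees), both ends of its leading long wall within 4 mm of the strip's near face, and the tray wholly between the strip's ends (2 mm tolerance), at rest and released (all of step 2 and linear speed of tray below 0.01 m/s and angular speed of tray below 0.1 rad/s); the robot touches nothing.
It fails at once if the tray was lifted off the mat (height (world z) of tray_mid above 0.078 m or (angle between tray's own x axis and vertical above 2.9 rad and height (world z) of tray_mid above 0.045 m)).
It fails at once if the tray was pinched or shoved hard (more than 38 N between fingers and tray) (contact force between the fingers and tray above 38 N).
It fails at once if a bystander was moved more than 15 mm (distance of any of tin, cap_nut, injector, jar, wrench, dish, cleaner_bottle from where it was at the start of the episode above 0.015 m).
It also fails if it takes over 56 s, if anything falls off the work surface, if the arm or the gripper's body presses on something with over 40 N, if the wrist force passes 120 N, or if a joint passes its speed limit or range.

ROBOT

A 7-joint arm with a two-finger parallel gripper is mounted at the origin on the work surface. World frame = base frame: x ahead of the robot, y to its left, z up, the work surface at z = 0. Lengths are in m, angles in rad, forces in N, time in s.
With the tool pointing down it reaches from about 0.4 to 0.9 m from the base axis. Payload 5.5 kg.
Tool frame: the origin (TCP) lies on the front face of the gripper's body, between the roots of the fingers; the fingertips stand 66 mm ahead of it and the grasp point (between the pads) lies 47 mm ahead of it; z points along the fingers, y is the line along which they close (so a half turn about z gives the same grasp; the last joint's range is limited). The gripper opens to 92 mm and grips with 3 to 60 N. Pads are 19 mm wide; open, the fingers measure 130 mm over their backs; the gripper's body (75 mm by 190 mm) begins 47 mm behind the grasp point.
Start: joints at [1.563, 0.501, -0.427, 1.55, 0.221, 1.138, -0.21], TCP at [0.174, -0.626, 0.292] pointing down, gripper open.
Joint ranges: [-2.88, 2.88], [-0.31, 2.03], [-1.54, 1.56], [0.2, 2.42], [-1.41, 4.55], [0.19, 2.02], [-2.57, 2.57]. Speed limits (rad/s): [2.57, 2.57, 3.14, 3.14, 3.14, 3.14, 3.14].

INTERFACE

Orientations are given as a unit quaternion [w, x, y, z].
In Python, from plant import * gives the robot as it stands. The module is installed in compiled form; this text tells all that it offers.
- The arm moves only by the tool move_arm, never from a script. Its argument "commands" is one flat list of numbers, 6 for each row, row after row: the shift along the tool's x, y, z in mm, then the turn, a rotation vector about the tool's x, y, z in rad. In form: [dx, dy, dz, ax, ay, az, dx, dy, dz, ax, ay, az, ...]. A call has 1 to 5 rows; each row is the pose to reach, as a shift and turn from the pose commanded when the call began, along the tool's axes at that moment; what a row does not reach only later rows make up. A row lasts 1/8 s, in which the tool goes at most 62.5 mm and 10.7 degrees, less where a joint would pass 70% of its speed; a pose out of reach is approached as far as the arm can. A call with a gripper value outside its range is refused whole. "jaw" is the opening, from 0 (shut) to 1 (fully open), set as the call begins (left out, the last holds). The fingers move at their own pace and stop on an object; the grip force is fixed at half the most. Time passes only in rows, so rows that repeat a pose let the fingers close. It gives the time, the measured TCP pose, the force, the opening and the grip force at its end, in the units of the state.
- sense(): the state, without advancing time (a new reading comes with each control period).
- snapshot(name): name is "scene" or "top" or "wrist"; returns the picture (420x560x3 uint8, red, green, blue); there is no depth.
- camera_info(name): a dict with "K" (3x3 intrinsics, pixels), "distortion" ([k1, k2, p1, p2, k3] as OpenCV has them; the pictures are not rectified), "R" (3x3) and "t" (3): a world point X has camera coordinates R X + t. Camera axes: x right, y down, z forward; pixel columns grow to the right and rows downward; lengths in m; the calibration is good to about 2 mm. A picture is of the moment at which its call begins: read the wrist's pose just before it. camera_info takes no time and is no camera call; for the wrist camera it gives the pose at the moment of the call.
- finish_job(): hands the job in; it is judged then, once.
The state is a dict: "t": time; "joints": joint angles; "qvel": joint speeds; "joint_efforts": joint torques, N m; "eef_pos": TCP position; "tool_rot": TCP orientation; "wrist_force": force on the tool from outside, world axes, zero at the start; "wrist_torque": the same for the moment, N m; "finger_gap": opening from 0.0 (shut) to 1.0 (fully open); "gripper_force": force on a finger pad.
Only numpy, scipy, OpenCV 4.12 (cv2) and the standard library are available. Lean on these libraries where they do the work, as an engineer would, in place of code of your own. Each camera call takes 0.05 s, during which the arm holds its last target. There are 200 camera calls.

## Working session

There is one attempt and no reset: what is moved stays moved. The work goes in short steps, Python scripts to look and compute and a tool call to move; the robot and the scene stay as the last step left them, time stands still between calls to the robot, and variables do not carry over. Pictures are saved under pics/ and viewed, at most 10 in all, crops included, and the job is handed in when it is done.

Besides the shell and the picture viewer there is one more tool, called after "Call:" as name(argument=value, ...) on one line, values as JSON. move_arm: Moves the arm, as the interface text tells. Its arguments: {"type":"object","properties":{"commands":{"type":"array","items":{"type":"number"}},"jaw":{"type":"number"}},"required":["commands"]}

```bash
mkdir -p pics
python3 - <<'E'
from plant import *
import cv2,numpy as np
s=sense();print(s['t'],s['eef_pos'],s['tool_rot'],s['finger_gap'])
for n in("scene","top"):
    im=snapshot(n);cv2.imwrite(f"pics/{n}0.png",im[:,:,::-1])
    c=camera_info(n);print(n,c['K'],c['distortion'],-np.array(c['R']).T@c['t'],c['R'])
E
```

```text
0.0 [ 0.17369684 -0.6257866   0.29118046] [-9.49317008e-04  9.90839788e-01  1.35039264e-01 -9.71179281e-05] 0.9987666598004415
scene [[388.19557926   0.         279.45511135]
 [  0.         388.19557926 210.9728082 ]
 [  0.           0.           1.        ]] [-0.03110946  0.          0.          0.          0.        ] [1.09799337 0.49287421 0.70946503] [[-0.6489464   0.76051855  0.02191131]
 [ 0.45899197  0.41429877 -0.78592805]
 [-0.60679069 -0.49996806 -0.61792961]]
top [[526.00386709   0.         285.25881081]
 [  0.         526.00386709 204.66773105]
 [  0.           0.           1.        ]] [-0.18194495  0.          0.          0.          0.        ] [0.42198984 0.02254612 1.41510438] [[-0.00794248 -0.99993008  0.00876101]
 [-0.99889817  0.00752843 -0.04632243]
 [ 0.04625324 -0.00911927 -0.99888812]]
```

View pics/scene0.png

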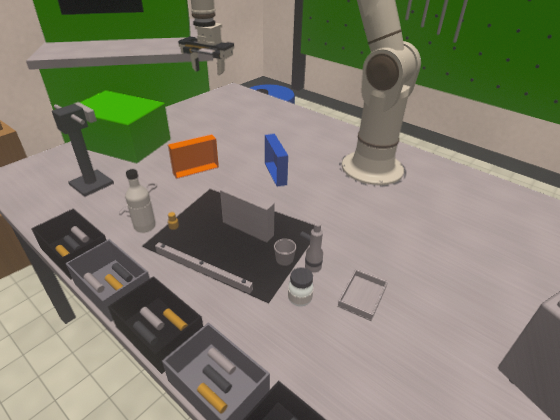

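View pics/top0.png

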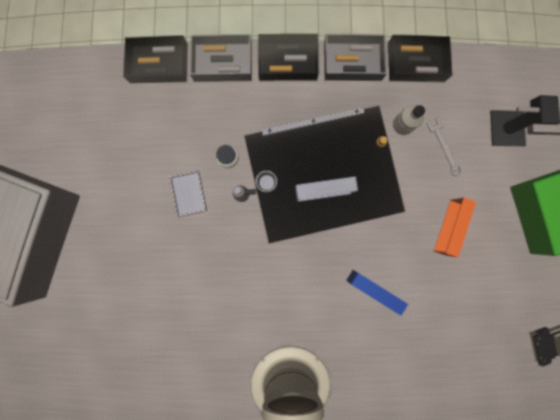

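The scene camera has three upright trays: grey steel at (247,215), blue at (276,160) and orange at (194,157). In the top view they are at (327,189), (377,293) and (455,227). The grey one fits, being steel, on the mat and standing on a long wall. I'll measure it and confirm in a crop.

```bash
cat > h.py <<'E'
from plant import *
import cv2,numpy as np
def ray(c,uv,z):
    K=np.array(c['K']);d=np.array(c['distortion']);R=np.array(c['R']);t=np.array(c['t'])
    n=cv2.undistortPoints(np.array(uv,float).reshape(-1,1,2),K,d).reshape(-1,2)
    D=np.c_[n,np.ones(len(n))]@R; o=-R.T@t
    return o+D*((z-o[2])/D[:,2])[:,None]
def px(c,X):
    return cv2.projectPoints(np.array(X,float).reshape(-1,3),cv2.Rodrigues(np.array(c['R']))[0],np.array(c['t']),np.array(c['K']),np.array(c['distortion']))[0].reshape(-1,2)
E
python3 - <<'E'
from h import *
im=cv2.imread('pics/top0.png');c=camera_info('top')
g=im.max(2)
m=(g<45).astype(np.uint8); m[:95]=0; m[250:]=0; m[:,:235]=0; m[:,410:]=0
m=cv2.morphologyEx(m,cv2.MORPH_OPEN,np.ones((5,5)))
cs=max(cv2.findContours(m,0,2)[0],key=cv2.contourArea)
q=cv2.approxPolyDP(cv2.convexHull(cs),6,True).reshape(-1,2);print('mat',q.tolist(),np.round(ray(c,q,.004),4).tolist())
w=(g>90).astype(np.uint8);w2=np.zeros_like(w);w2[165:215,285:370]=w[165:215,285:370]
ct=max(cv2.findContours(w2,0,2)[0],key=cv2.contourArea);r=cv2.minAreaRect(ct);b=cv2.boxPoints(r);print('tray',b.tolist(),np.round(ray(c,b,.114),4).tolist())
print(ct.reshape(-1,2).tolist())
for n,uv,z in(('tin',(266,181),.049),('nut',(382,141),.04),('inj',(240,192),.13),('bottle',(418,111),.18)):print(n,ray(c,[uv],z).round(3))
a=cv2.resize(im[95:250,235:440],None,fx=3,fy=3,interpolation=2);
s=cv2.resize(cv2.imread('pics/scene0.png')[170:300,140:345],None,fx=3,fy=3,interpolation=2)[:,:]
cv2.imwrite('pics/crop.png',cv2.resize(np.vstack([a,s]),None,fx=.69,fy=.69))
E
```

```text
mat [[378, 116], [401, 210], [270, 239], [254, 143]] [[0.7288, -0.2465, 0.004], [0.4705, -0.3043, 0.004], [0.3956, 0.0513, 0.004], [0.6551, 0.093, 0.004]]
tray [[294.91998291015625, 184.4400177001953], [355.39996337890625, 175.8000030517578], [357.79998779296875, 192.59999084472656], [297.32000732421875, 201.24000549316406]] [[0.5323, -0.0137, 0.114], [0.553, -0.1649, 0.114], [0.511, -0.1703, 0.114], [0.4905, -0.0193, 0.114]]
[[348, 177], [347, 178], [340, 178], [339, 179], [333, 179], [332, 180], [326, 180], [325, 181], [319, 181], [318, 182], [312, 182], [311, 183], [305, 183], [304, 184], [298, 184], [297, 185], [296, 185], [296, 192], [297, 193], [297, 198], [298, 199], [298, 200], [306, 200], [307, 199], [313, 199], [314, 198], [320, 198], [321, 197], [327, 197], [328, 196], [334, 196], [335, 195], [341, 195], [342, 194], [347, 194], [348, 193], [350, 193], [352, 191], [354, 191], [355, 190], [356, 190], [357, 189], [357, 187], [356, 186], [356, 181], [355, 180], [355, 177]]
tin [[0.547 0.06  0.049]]
nut [[ 0.653 -0.249  0.04 ]]
inj [[0.513 0.121 0.13 ]]
bottle [[ 0.704 -0.312  0.18 ]]
```

View pics/crop.png

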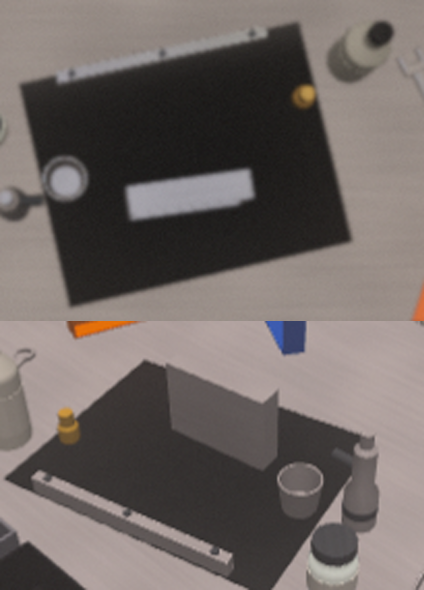

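The crop shows the grey tray standing on the black mat at about (190,195) in the top view, with its open side to the robot. The strip is at the top, the tin to the left and the nut to the right. This is the tray to move. Next I'll refine the station pose and work out the moves.

Run:
```python
from h import *
c=camera_info('top')
P=ray(c,[(269.3,129.8),(313.7,119.6),(356.7,110.9)],.028);print('strip holes',P.round(4))
im=cv2.imread('pics/top0.png');g=im.max(2)
w=np.zeros_like(g);w[100:140,255:372]=(g[100:140,255:372]>90)
# keep only component in the mat
k,l,st,ce=cv2.connectedComponentsWithStats(w)
M=ray(c,[(246,133),(379,107),(404,211),(269,242)],.004);print('mat',M.round(4),M.mean(0))
s=sense();R=cv2.Rodrigues;q=s['tool_rot']
from scipy.spatial.transform import Rotation as T
A=T.from_quat([q[1],q[2],q[3],q[0]]).as_matrix();print(A.round(3))
d=np.array([.4634,-.1001,.292])-s['eef_pos'];print((A.T@d*1000).round(1))
yd=P[0]-P[2];a=np.arctan2(-yd[0],yd[1]);print('yaw strip',a);ex=np.array([np.cos(a),np.sin(a),0]);print('origin',P[1]-.1425*ex)
```

```text
strip holes [[ 0.6864  0.0509  0.028 ]
 [ 0.7135 -0.068   0.028 ]
 [ 0.7373 -0.1843  0.028 ]]
mat [[ 0.6828  0.1146  0.004 ]
 [ 0.754  -0.25    0.004 ]
 [ 0.4677 -0.3126  0.004 ]
 [ 0.3875  0.054   0.004 ]] [ 0.57300548 -0.09850073  0.004     ]
[[ 0.964  0.268 -0.   ]
 [ 0.268 -0.964  0.002]
 [ 0.    -0.002 -1.   ]]
[ 4.198e+02 -4.290e+02  1.000e-01]
yaw strip 0.21302814936331801
origin [ 0.57421509 -0.09815375  0.028     ]
```

Call:
move_arm(commands=[42,-43,0,0,0,0,84,-86,0,0,0,0,126,-129,0,0,0,0,168,-172,0,0,0,0,210,-215,0,0,0,0])

```text
t: 0.72
eef_pos: [0.3193, -0.361, 0.2921]
tool_rot: [-0.0, 0.991, 0.135, -0.0]
wrist_force: [1.3, -0.2, 0.1]
finger_gap: 0.998
gripper_force: 0.0
```

Call:
move_arm(commands=[42,-43,0,0,0,0,84,-86,0,0,0,0,126,-129,0,0,0,0.05,168,-172,0,0,0,0.1,210,-215,0,0,0,0.136])

```text
t: 1.35
eef_pos: [0.464, -0.0981, 0.2922]
tool_rot: [0.0, 0.998, 0.066, 0.0]
wrist_force: [0.3, -0.7, 0.3]
finger_gap: 1.001
gripper_force: 0.0
```

Run:
```python
from h import *
c=camera_info('wrist');im=snapshot('wrist')[:,:,::-1].copy()
e=np.array([.991,.136,0]);f=np.array([-.136,.991,0]);o=np.array([.5427,-.0893,.114])
p=px(c,[o+.075*f,o-.075*f,o-.035*e-.075*f,o-.035*e+.075*f]);print(p.round())
for a in p: cv2.circle(im,(int(a[0]),int(a[1])),4,(0,0,255),1)
cv2.imwrite('pics/w1.png',im)
```

```text
[[176. 104.]
 [383. 104.]
 [379. 152.]
 [180. 153.]]
```

View pics/w1.png

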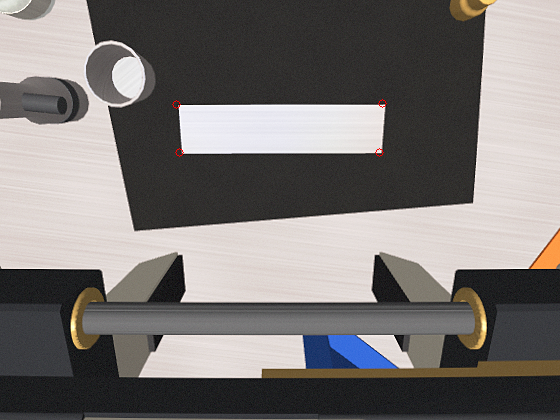

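The predicted tray-top corners (176–383, 104–153) fall exactly on the white top wall in the wrist view. I'll descend behind it.

Call:
move_arm(commands=[0,0,40,0,0,0,0,0,80,0,0,0,0,0,115,0,0,0,0,0,129,0,0,0,0,0,129,0,0,0])

```text
t: 2.02
eef_pos: [0.4631, -0.0995, 0.1628]
tool_rot: [-0.0, 0.998, 0.068, -0.001]
wrist_force: [-0.7, 0.6, -1.2]
finger_gap: 0.998
gripper_force: 0.0
```

Call:
move_arm(commands=[6,0,0,0,0,0,12,0,0,0,0,0,18,0,0,0,0,0,24,0,0,0,0,0,30,0,0,0,0,0])

```text
t: 2.65
eef_pos: [0.4938, -0.0955, 0.1633]
tool_rot: [0.0, 0.998, 0.067, 0.0]
wrist_force: [0.2, 0.2, 0.7]
finger_gap: 0.997
gripper_force: 0.0
```

Call:
move_arm(commands=[4,0,0,0,0,0,8,0,0,0,0,0,12,0,0,0,0,0,16,0,0,0,0,0,20,0,0,0,0,0])

```text
t: 3.28
eef_pos: [0.5134, -0.0929, 0.1632]
tool_rot: [0.0, 0.998, 0.067, 0.0]
wrist_force: [-0.1, -0.5, 0.8]
finger_gap: 0.996
gripper_force: 0.0
```

Call:
move_arm(commands=[4,0,0,0,0,0,8,0,0,0,0,0,12,0,0,0,0,0,16,0,0,0,0,0,16,0,0,0,0,0])

```text
t: 3.9
eef_pos: [0.5293, -0.0906, 0.1633]
tool_rot: [-0.0, 0.998, 0.067, 0.0]
wrist_force: [0.3, 0.0, 0.6]
finger_gap: 0.999
gripper_force: 0.0
```

Run:
```python
from h import *
im=snapshot('scene')[:,:,::-1];cv2.imwrite('pics/s2.png',cv2.resize(im[110:320,100:380],None,fx=2,fy=2))
```

```text
(no output)
```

View pics/s2.png

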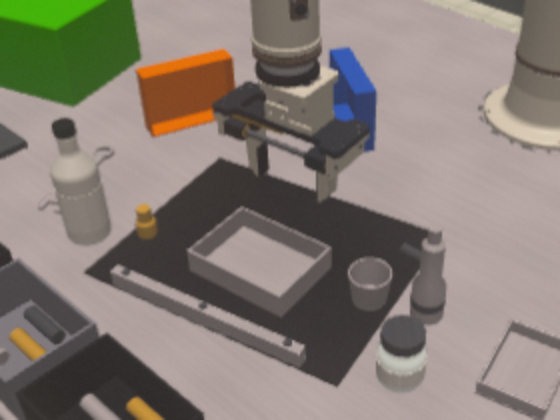

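The tray lies flat, open side up, at (260,258) in the crop, clear of the fingers. I'll back off, and look from close by.

Call:
move_arm(commands=[-25,0,-20,0,0,0,-50,0,-50,0,0,0,-65,0,-80,0,0,-0.04,-65,0,-100,0,0,-0.074,-65,0,-100,0,0,-0.074])

```text
t: 4.58
eef_pos: [0.4653, -0.0999, 0.2647]
tool_rot: [0.001, 0.995, 0.104, 0.001]
wrist_force: [0.6, 0.1, 1.0]
finger_gap: 1.0
gripper_force: 0.0
```

Run:
```python
from h import *
c=camera_info('wrist');im=snapshot('wrist')[:,:,::-1].copy()
cv2.imwrite('pics/w2.png',im);print(sense()['eef_pos'])
a=.21;e=np.array([np.cos(a),np.sin(a),0]);f=np.array([-e[1],e[0],0]);o=np.array([.5735,-.098,.028])
print(px(c,[o+.135*e+.14*f,o+.135*e-.14*f]).round())
a=.136;e=np.array([np.cos(a),np.sin(a),0]);f=np.array([-e[1],e[0],0]);o=np.array([.5427,-.0893,.039])
print(px(c,[o+.075*f,o-.075*f,o+.11*e-.075*f,o+.11*e+.075*f]).round())
```

```text
[ 0.464709   -0.09977237  0.26356822]
[[ 121. -113.]
 [ 484. -112.]]
[[195. 100.]
 [370. 113.]
 [390. -32.]
 [197. -49.]]
```

View pics/w2.png

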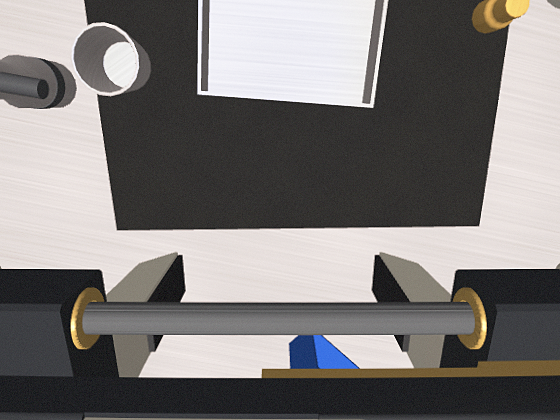

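Run:
```python
from h import *
c=camera_info('wrist')
P=ray(c,[(197,95),(373,108)],.039);M=ray(c,[(118,230),(479,226)],.004)
print(P.round(4),M.round(4))
m=M[0]-M[1];print('yaw',np.arctan2(-m[0],m[1]),np.linalg.norm(m))
p=P[0]-P[1];print('tray yaw',np.arctan2(-p[0],p[1]),np.linalg.norm(p))
a=np.arctan2(-m[0],m[1]);e=np.array([np.cos(a),np.sin(a)]);f=np.array([-e[1],e[0]]);o=M.mean(0)[:2]+.15*e;print('origin',o)
for q in P:print((q[:2]-o)@e,(q[:2]-o)@f)
s=sense();q=s['tool_rot'];b=2*np.arctan2(q[2],q[1]);print('tool yaw',b,'tcp st',(s['eef_pos'][:2]-o)@e,(s['eef_pos'][:2]-o)@f)
```

```text
[[ 0.5356 -0.016   0.039 ]
 [ 0.5561 -0.1642  0.039 ]] [[ 0.3849  0.0532  0.004 ]
 [ 0.467  -0.3152  0.004 ]]
yaw 0.219104974843094 0.37742621440430363
tray yaw 0.1375725640267634 0.1495944957012844
origin [ 0.57235118 -0.09837889]
-0.017983355834672466 0.08838601846177309
-0.03016664709777344 -0.060711535368328524
tool yaw 0.20774510565360377 tcp st -0.10537159473835213 0.022036517572179733
```

Call:
move_arm(commands=[0,8,50,0,0,-0.007,0,8,100,0,0,-0.007,0,8,140,0,0,-0.007,0,8,170,0,0,-0.007,0,8,181,0,0,-0.007])

```text
t: 5.25
eef_pos: [0.4643, -0.1064, 0.0795]
tool_rot: [-0.001, 0.994, 0.108, -0.002]
wrist_force: [-0.1, -0.1, -0.1]
finger_gap: 0.996
gripper_force: 0.0
```

Call:
move_arm(commands=[10,0,0,0,0,0,20,0,0,0,0,0,30,0,0,0,0,0,40,0,0,0,0,0,50,0,0,0,0,0])

```text
t: 5.88
eef_pos: [0.516, -0.0966, 0.0827]
tool_rot: [0.0, 0.994, 0.108, 0.0]
wrist_force: [0.9, 0.5, -0.6]
finger_gap: 0.998
gripper_force: 0.0
```

Call:
move_arm(commands=[4,0,0,0,0,0,8,0,0,0,0,0,12,0,0,0,0,0,16,0,0,0,0,0,20,0,0,0,0,0])

```text
t: 6.5
eef_pos: [0.5344, -0.0926, 0.0821]
tool_rot: [0.0, 0.994, 0.107, -0.0]
wrist_force: [-1.1, -0.8, 1.7]
finger_gap: 0.997
gripper_force: 0.6
```

Call:
move_arm(commands=[4,0,0,0,0,0,8,0,0,0,0,0,12,0,0,0,0,0,16,0,0,0,0,0,20,0,0,0,0,0])

```text
t: 7.12
eef_pos: [0.5543, -0.0878, 0.0822]
tool_rot: [-0.0, 0.994, 0.108, -0.0]
wrist_force: [-1.1, -0.5, 0.1]
finger_gap: 1.004
gripper_force: 0.5
```

Call:
move_arm(commands=[4,0,0,0,0,0,8,0,0,0,0,0,12,0,0,0,0,0,16,0,0,0,0,0,18,0,0,0,0,0])

```text
t: 7.75
eef_pos: [0.572, -0.0841, 0.0823]
tool_rot: [0.0, 0.994, 0.108, 0.0]
wrist_force: [-1.9, -0.6, 0.6]
finger_gap: 1.001
gripper_force: 0.9
```

Run:
```python
from h import *
im=snapshot('scene')[:,:,::-1];cv2.imwrite('pics/s3.png',cv2.resize(im[170:310,130:330],None,fx=4,fy=4,interpolation=2))
```

```text
(no output)
```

View pics/s3.png

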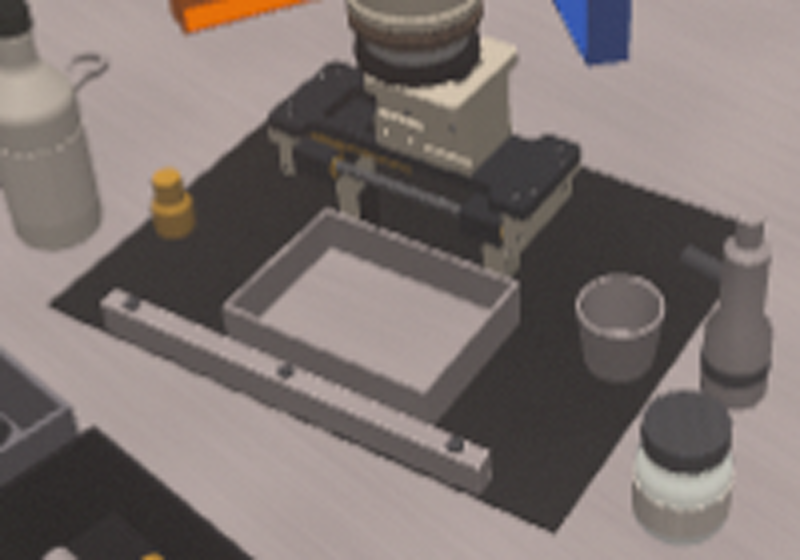

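The tray is square to the strip and close to it. Its near rim runs (225,310)–(430,410) in the crop, inside the strip's ends. I'll do the last stretch slowly.

Call:
move_arm(commands=[2,0,0,0,0,0,4,0,0,0,0,0,6,0,0,0,0,0,8,0,0,0,0,0,9,0,0,0,0,0])

```text
t: 8.43
eef_pos: [0.5806, -0.0823, 0.0823]
tool_rot: [0.0, 0.994, 0.108, 0.0]
wrist_force: [-1.7, -0.7, 2.1]
finger_gap: 1.0
gripper_force: 0.9
```

Call:
move_arm(commands=[1,0,0,0,0,0,2,0,0,0,0,0,3,0,0,0,0,0])

```text
t: 8.8
eef_pos: [0.5828, -0.0818, 0.0821]
tool_rot: [0.0, 0.994, 0.108, -0.001]
wrist_force: [-4.7, -0.7, 4.3]
finger_gap: 1.0
gripper_force: 2.5
```

Call:
move_arm(commands=[0.5,0,0,0,0,0,1,0,0,0,0,0])

```text
t: 9.05
eef_pos: [0.5829, -0.0818, 0.0819]
tool_rot: [0.0, 0.994, 0.108, -0.002]
wrist_force: [-6.6, -1.5, 5.0]
finger_gap: 0.998
gripper_force: 3.5
```

Call:
move_arm(commands=[0.5,0,0,0,0,0,1,0,0,0,0,0,1,0,0,0,0,0])

```text
t: 9.43
eef_pos: [0.583, -0.0818, 0.0817]
tool_rot: [0.0, 0.994, 0.108, -0.003]
wrist_force: [-8.7, -1.7, 6.5]
finger_gap: 0.999
gripper_force: 4.3
```

Run:
```python
from h import *
im=snapshot('scene')[:,:,::-1];cv2.imwrite('pics/s4.png',cv2.resize(im[200:300,150:270],None,fx=6,fy=6,interpolation=2))
```

```text
(no output)
```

View pics/s4.png

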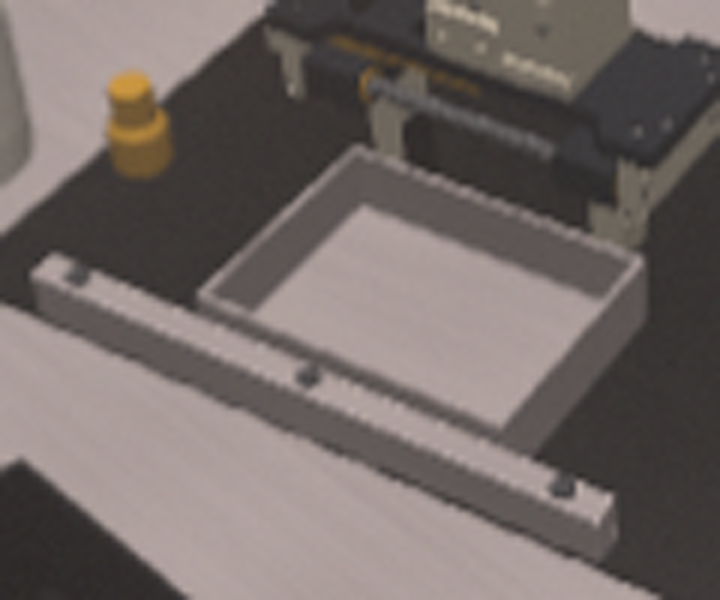

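The tray's near wall sits against the strip along its length, from (205,295) to (510,435) in the crop, and well inside the strip's ends. The steady force with no further motion agrees. I'll back off, rise, and check.

Call:
move_arm(commands=[-4,0,0,0,0,0,-10,0,0,0,0,0,-25,0,0,0,0,0,-45,0,0,0,0,0,-60,0,-10,0,0,0])

```text
t: 10.1
eef_pos: [0.5247, -0.0943, 0.0919]
tool_rot: [-0.0, 0.994, 0.108, -0.001]
wrist_force: [-0.2, -0.9, 0.6]
finger_gap: 0.997
gripper_force: 0.0
```

Call:
move_arm(commands=[0,0,-50,0,0,0,0,0,-100,0,0,0,20,0,-150,0,0,0,40,0,-190,0,0,0,40,0,-190,0,0,0])

```text
t: 10.72
eef_pos: [0.5687, -0.0848, 0.2868]
tool_rot: [0.001, 0.994, 0.108, 0.004]
wrist_force: [-0.9, -0.2, 0.2]
finger_gap: 1.0
gripper_force: 0.0
```

Run:
```python
from h import *
c=camera_info('wrist');im=snapshot('wrist')[:,:,::-1].copy();cv2.imwrite('pics/w5.png',im)
a=.215;e=np.array([np.cos(a),np.sin(a),0]);f=np.array([-e[1],e[0],0]);o=np.array([.5727,-.0983,0])
for x in(.135,.131):print(px(c,[o+x*e+s*.14*f+[0,0,.028] for s in(1,-1)]).round())
np.savez('c5.npz',**{k:np.array(c[k]) for k in c if k in('K','R','t','distortion')});print(sense()['wrist_force'])
```

```text
[[137.  41.]
 [446.  42.]]
[[138.  46.]
 [446.  47.]]
[-1.04473943 -0.26388492 -0.83734054]
```

View pics/w5.png

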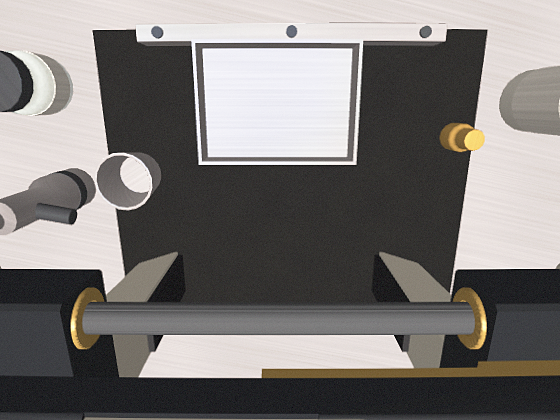

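The tray's far wall runs (193–362, row 41), touching and parallel to the strip's near face (137–446, row 41). It is inside the strip's ends, and the tin and nut are undisturbed. I'll hand the job in.

```bash
python3 -c "
from plant import *
print(finish_job())"
```

```text
the job is handed in; nothing more can be done
None
```

I tipped the steel tray flat, open side up, pushed it flush against the stop strip and well inside its ends, backed the fingers clear and handed the job in at about 11 s; the hand-in gave no verdict.

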